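Close the office keepbox: lid on, four clips snapped corner to opposite corner

TASK

Pull the white lid out from under the phone shelf until it lies flat on the open desk wholly clear of the shelf, and let go of it there. Then take it again, with all four clips left open, and seat it fully home on the blue box, and snap the four orange clips down over the rim in opposite-corner order: one corner, the corner diagonally across from it, then the other two. Leave the box closed with all clips snapped flat and let go, without disturbing the cup, glue bottle or stapler.

Things in the scene. Friction and masses are not known exactly. Their poses are not given: they have to be found in the camera images.
- lid: Loose white lid, 0.36 kg, flat on the desk, half under the shelf. Origin: middle of its underside, z up. Plate 132 (x) by 192 (y) mm, z = 9 to 15. Below it a locating frame, 116 by 176 mm outside, z = 0 to 10, lower edges rounded at 5 mm, fits the box mouth with about 1 mm to spare each side. Black grip bar on top, black pull tongue at the front (-x), four orange clips. Fits either way round.
- lid_grip (a point): Point in the lid's black grip bar at lid x = 0, y = 0, z = 40 mm. The bar runs along the lid's y: 16 mm thick (x), 110 mm long, z = 15 to 52, so the fingers close along the lid's x.
- lid_tongue (a point): Point in the black pull tongue in the middle of the lid's front edge, at lid x = -88, y = 0, z = 26 mm. The tongue is upright, 12 mm thick (y), from x = -65 to -101, z = 9 to 39, so the fingers close along the lid's y. For pulling only: lifted by it the lid sags.
- box: Blue open box with stationery in it, standing fast on the desk. Origin: middle of its underside. Outside 126 (x) by 186 (y) by 70 mm high, walls 4 mm, mouth 118 by 178 mm. A bead under which the clips catch runs along both long sides (x = +-67, z = 65). With the lid home, its plate rests on the rim, its origin 61 mm straight above the box's origin, its x axis along the box's x (either way round).
- riser: White shelf with a telephone on it, fixed to the desk. Origin: on the desk under its middle. 200 (x) by 320 (y) mm, board from 74 to 90 mm above the desk (phone up to 180 mm), side panels 14 mm thick at y = +-153, open at front and back. Front edge at x = -100 mm, towards the robot; the lid sticks out there, its x about along the shelf's. The lid is clear when its origin is at shelf x below -165 mm.
- clip_front_left (a joint): Orange clip at the lid's front left corner (-x, +y; front has the tongue). 0 = shut flat (snapped: below 0.08), grows as its outer end lifts, up to 0.8; starts at 0.55 to 0.75, stays where left. Hinge along the lid's y, 36 mm from its middle line, z = 18.5; lever 40 long, 24 wide, 5 mm thick, pointing outward, sprung hook at its end. Pressed down it meets the bead near 0.25, snaps with 5 to 10 N at the pad, then stops hard.
- clip_front_left_pad (a point): Middle of the top face of that clip's press pad, 26 mm out from its hinge (moves with the clip). Shut, it lies at lid x = -62, y = +70, z = 21 mm, over the box wall: press straight down there.
- clip_front_right (a joint): Orange clip at the lid's front right corner (-x, -y). 0 = shut flat (snapped: below 0.08), grows as its outer end lifts, up to 0.8; starts at 0.55 to 0.75, stays where left. Hinge along the lid's y, 36 mm from its middle line, z = 18.5; lever 40 long, 24 wide, 5 mm thick, pointing outward, sprung hook at its end. Pressed down it meets the bead near 0.25, snaps with 5 to 10 N at the pad, then stops hard.
- clip_front_right_pad (a point): Middle of the top face of that clip's press pad, 26 mm out from its hinge (moves with the clip). Shut, it lies at lid x = -62, y = -70, z = 21 mm, over the box wall: press straight down there.
- clip_back_left (a joint): Orange clip at the lid's back left corner (+x, +y). 0 = shut flat (snapped: below 0.08), grows as its outer end lifts, up to 0.8; starts at 0.55 to 0.75, stays where left. Hinge along the lid's y, 36 mm from its middle line, z = 18.5; lever 40 long, 24 wide, 5 mm thick, pointing outward, sprung hook at its end. Pressed down it meets the bead near 0.25, snaps with 5 to 10 N at the pad, then stops hard.
- clip_back_left_pad (a point): Middle of the top face of that clip's press pad, 26 mm out from its hinge (moves with the clip). Shut, it lies at lid x = +62, y = +70, z = 21 mm, over the box wall: press straight down there.
- clip_back_right (a joint): Orange clip at the lid's back right corner (+x, -y). 0 = shut flat (snapped: below 0.08), grows as its outer end lifts, up to 0.8; starts at 0.55 to 0.75, stays where left. Hinge along the lid's y, 36 mm from its middle line, z = 18.5; lever 40 long, 24 wide, 5 mm thick, pointing outward, sprung hook at its end. Pressed down it meets the bead near 0.25, snaps with 5 to 10 N at the pad, then stops hard.
- clip_back_right_pad (a point): Middle of the top face of that clip's press pad, 26 mm out from its hinge (moves with the clip). Shut, it lies at lid x = +62, y = -70, z = 21 mm, over the box wall: press straight down there.
- cup: Paper coffee cup with a lid, 78 mm across, 100 mm high, 0.2 kg, bystander. Origin: middle of its underside.
- glue: White glue bottle with a red cap, 36 mm across, 100 mm high, bystander. Origin: middle of its underside.
- stapler: Stapler, 120 by 32 mm, 48 mm high, bystander, lying on its base. Origin: middle of its underside, x along it.
There are look-alikes about, which are no part of the job. Of the things shaped like the lid, the white one is meant.

How it is judged:
By the outcome, as a careful person would: the job done as asked, in the order asked, and still so for the second after the job is handed in, with the robot touching nothing.
It also fails if it takes over 72 s, if anything falls off the work surface, if the arm or the gripper's body presses on something with over 40 N, if the wrist force passes 120 N, or if a joint passes its speed limit or range.

ROBOT

A 6-joint arm with a two-finger parallel gripper is mounted at the origin on the work surface. World frame = base frame: x ahead of the robot, y to its left, z up, the work surface at z = 0. Lengths are in m, angles in rad, forces in N, time in s.
With the tool pointing down it reaches from about 0.375 to 0.975 m from the base axis. Payload 3.8 kg.
Tool frame: the origin (TCP) lies midway between the tips of the shut fingers; the grasp point (between the pads) lies 19 mm behind it; x points along the fingers, y is the direction in which the jaws open and shut, and the axes are right-handed (so a half turn about x gives the same grasp; the last joint's range is limited). The gripper opens to 88 mm and grips with 3 to 60 N. Pads are 18 mm wide; open, the fingers measure 123 mm over their backs; the gripper's body (75 mm by 187 mm) begins 45 mm behind the grasp point.
Start: joints at [-1.309, 0.264, 1.604, -0, 1.274, -0.037], TCP at [0.199, -0.645, 0.239] pointing down, gripper open.
Joint ranges: [-2.63, 2.63], [-0.94, 2.18], [0.31, 2.57], [-1.31, 4.45], [0, 2.66], [-2.55, 2.55]. Speed limits (rad/s): [2.57, 2.57, 3.14, 3.14, 3.14, 3.14].

INTERFACE

Orientations are given as a rotation vector (axis times angle).
In Python, from cell import manip, inverse_kinematics, cams, order gives the robot as it stands. Calls block until the motion is done:
- manip.move_pose(position, orientation): joint-space move of the TCP to a pose.
- manip.move_linear(position, rate=0.15, rot=None): straight line of the TCP; rot=None keeps the orientation; rate is the mean speed in m/s.
- manip.set_joints(angles): joint-space move.
- manip.set_gripper(opening, force=None): finger opening in m; force is the grip in N (None keeps the last); returns when the fingers have stopped.
- manip.dwell(seconds).
- inverse_kinematics(position, orientation): joint angles nearest the present ones, or None.
- manip.state(): the state.
- cams.capture(name): name is "scene" or "top" or "wrist"; returns a dict with "image" (420x560x3 uint8, blue, green, red), "z_map" (420x560 float32, m along the optical axis (not along the pixel's ray), 0 where there is no reading), "intrinsics" (3x3 intrinsics, pixels), "position" and "orientation" of the camera in the world; the wrist camera has in their place "T_tool_cam" (4x4, takes a point from camera to tool coordinates, whose origin is the TCP and whose axes are the tool frame's). Camera axes: x right, y down, z forward; pixel columns grow to the right and rows downward; lengths in m; the calibration is good to about 2 mm. A picture is of the moment at which its call begins: read the wrist's pose just before it.
A pose or a line that the arm cannot do raises manip.IKError and nothing moves.
- order.close_job(): hands the job in, once; it reports no verdict.
The state is a dict: "clock": time; "joint_pos": joint angles; "joint_velocities": joint speeds; "tau": joint torques, N m; "tool_pos": TCP position; "tcp_rot": TCP orientation; "contact_force": force on the tool from outside, world axes, zero at the start; "moment": the same for the moment, N m; "gripper_width": finger opening in m.
Only numpy, scipy, OpenCV 4.12 (cv2) and the standard library are available. Lean on these libraries where they do the work, as an engineer would, in place of code of your own. Each camera call takes 0.05 s, during which the arm holds its last target.

## Working session

There is one attempt and no reset: what is moved stays moved. The work goes in short steps, each a Python script; the robot and the scene stay as the last script left them, time stands still between calls to the robot, and variables do not carry over. Pictures are saved under pics/ and viewed, and the job is handed in when it is done.

```bash
ls; mkdir -p pics
cat > h.py <<'E'
import numpy as np, cv2
from cell import manip, inverse_kinematics, cams, order
from scipy.spatial.transform import Rotation as R
def rotm(o):
    o=np.array(o,float)
    return o if o.shape==(3,3) else (R.from_rotvec(o).as_matrix() if o.size==3 else R.from_quat(o).as_matrix())
def cap(n,save=None):
    s=manip.state(); d=cams.capture(n)
    if 'T_tool_cam' in d:
        T=np.eye(4);T[:3,:3]=rotm(s['tcp_rot']);T[:3,3]=s['tool_pos'];T=T@np.array(d['T_tool_cam'])
    else:
        T=np.eye(4);T[:3,:3]=rotm(d['orientation']);T[:3,3]=d['position']
    K=np.array(d['intrinsics']);z=d['z_map'];v,u=np.mgrid[:z.shape[0],:z.shape[1]]
    P=np.stack([(u-K[0,2])/K[0,0]*z,(v-K[1,2])/K[1,1]*z,z],-1)@T[:3,:3].T+T[:3,3]
    P[z==0]=np.nan
    d['P']=P;d['T']=T
    if save: cv2.imwrite('pics/'+save,d['image'])
    return d
E
python3 - <<'E'
from h import *
print(manip.state())
for n in('scene','top','wrist'):
    d=cap(n,n+'0.png');print(n,d.get('position'),d.get('orientation'),d['intrinsics'])
    np.savez('/tmp/'+n+'0.npz',P=d['P'],im=d['image'])
E
```

```text
pics
{'clock': 0.0, 'joint_pos': array([-1.30892991e+00,  2.64742803e-01,  1.60534230e+00, -2.90527640e-06,
        1.27369735e+00, -3.68954897e-02]), 'joint_velocities': array([ 0.00011475, -0.00040061,  0.001289  ,  0.00066408, -0.00179347,
       -0.00170678]), 'tau': array([-3.90553741e-04, -5.02107131e+01, -3.56875205e+01,  7.30805355e-02,
        2.94054206e-02, -1.80462089e-04]), 'tool_pos': array([ 0.19849722, -0.64442464,  0.2374121 ]), 'tcp_rot': array([ 2.06136188,  0.3125471 , -2.06188009]), 'contact_force': array([ 0.47797205, -0.31147774,  0.73404487]), 'moment': array([-0.01334837, -0.03610848,  0.01449624]), 'gripper_width': 0.08772201920200741}
scene [1.41951313 0.05912897 1.01144143] [-1.60685313 -1.95978704  0.78823813] [[516.33747716   0.         277.58729133]
 [  0.         516.33747716 211.40405647]
 [  0.           0.           1.        ]]
top [ 0.3050866  -0.11521617  1.25874878] [-2.11797861  2.15833012 -0.17206131] [[491.16234088   0.         284.60219001]
 [  0.         491.16234088 215.33704308]
 [  0.           0.           1.        ]]
wrist None None [[330.93306953   0.         282.86470265]
 [  0.         330.93306953 206.51483844]
 [  0.           0.           1.        ]]
```

View pics/scene0.png

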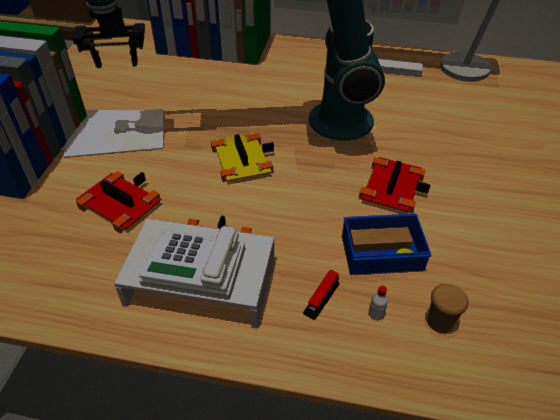

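View pics/top0.png

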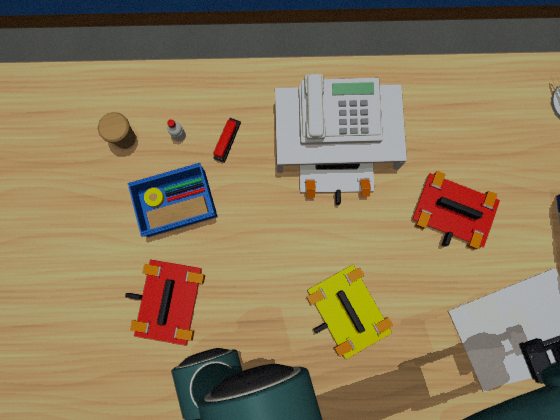

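View pics/wrist0.png

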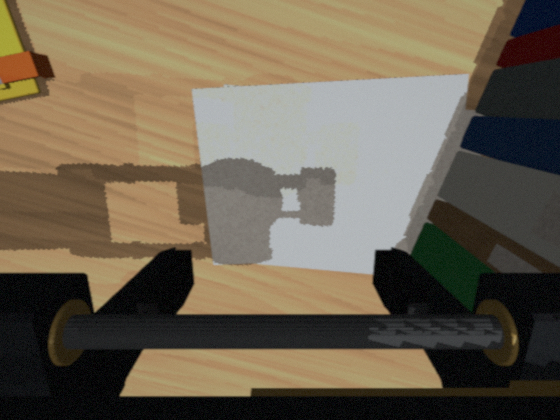

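Candidates for the lid, in top-image pixels: red (166,302), yellow (349,311), red (457,210), and white under the shelf (337,178). The description picks the white one, so next I'll crop in on it and measure.

Run:
```python
from h import *
f=np.load('/tmp/top0.npz');P,im=f['P'],f['im']
c=cv2.resize(im[60:270,90:430],None,fx=2.3,fy=2.3,interpolation=cv2.INTER_CUBIC);cv2.imwrite('pics/crop0.png',c)
for n,(u,v) in dict(tongue=(338,197),tongue_base=(338,191),lidL=(301,191),lidR=(372,191),bar=(337,166),clipFL=(310,187),clipFR=(365,187),shelfFL=(277,163),shelfFR=(404,159),shelfBL=(276,88),shelfBR=(403,86),desk=(240,250),desk2=(420,300),cup=(116,127),glue=(172,124),bA=(130,183),bB=(201,166),bC=(214,213),bD=(142,234),st=(227,139)).items():
    print(n,P[v,u].round(4))
```

```text
tongue [ 0.5467 -0.2538  0.0379]
tongue_base [ 0.5631 -0.2549  0.0335]
lidL [ 0.5688 -0.1613  0.0152]
lidR [ 0.5661 -0.3456  0.0111]
bar [ 0.6252 -0.2532  0.0468]
clipFL [ 0.5733 -0.1835  0.0404]
clipFR [ 0.5691 -0.3217  0.0477]
shelfFL [ 0.6241 -0.1014  0.0902]
shelfFR [ 0.6294 -0.4143  0.0862]
shelfBL [ 0.8183 -0.1021  0.0908]
shelfBR [ 8.572e-01 -4.453e-01  1.000e-04]
desk [ 0.4206 -0.0013 -0.0031]
desk2 [ 0.2853 -0.4552  0.0014]
cup [0.7204 0.2935 0.0996]
glue [0.725  0.1553 0.1011]
bA [0.5859 0.2646 0.0682]
bB [0.6288 0.0904 0.0578]
bC [0.5079 0.057  0.0593]
bD [0.4577 0.2312 0.0683]
st [0.7022 0.0264 0.0454]
```

View pics/crop0.png

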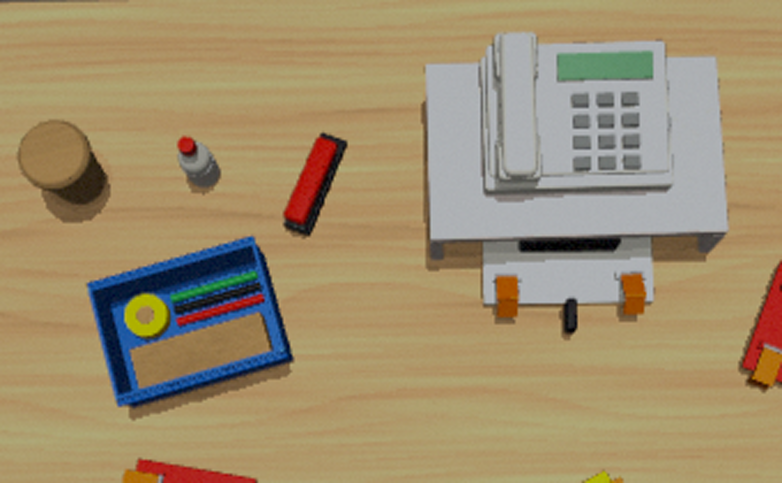

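The crop shows the white plate half under the shelf, with its tongue at (338,197) and two raised clips at (310,187) and (365,187). That's the lid I want. I'll look closer with the wrist camera, over the box and then over the tongue.

```bash
cat >> h.py <<'E'
def down(yaw,flip=False):
    # tool x down, tool y = (-sin,cos) at yaw (lid-y-like)
    a=yaw+(np.pi if flip else 0)
    y=np.array([-np.sin(a),np.cos(a),0]);x=np.array([0,0,-1.]);z=np.cross(x,y)
    return R.from_matrix(np.stack([x,y,z],1)).as_rotvec()
def best(p,yaw):
    s=np.array(manip.state()['joint_pos']);o=[]
    for fl in(0,1):
        r=down(yaw,fl);q=inverse_kinematics(p,r)
        if q is not None:o.append((abs(np.array(q)-s).max(),fl,r,np.array(q)))
    o.sort(key=lambda t:t[0]);return o
E
python3 - <<'E'
from h import *
for n,p,yaw in(('tongue',[.54,-.254,.01],0),('tongue pulled',[.42,-.254,.01],0),('bar',[.52,-.254,.02],np.pi/2),('box',[.545,.161,.1],np.pi/2+.24)):
    for d,fl,r,q in best(p,yaw):print(n,fl,d.round(2),q.round(2))
d=cams.capture('wrist');print(np.array(d['T_tool_cam']).round(3))
E
```

```text
tongue 1 1.13 [-0.48  0.35  1.95 -0.    0.83  1.09]
tongue 0 2.02 [-0.48  0.35  1.95  0.    0.83 -2.05]
tongue pulled 1 1.01 [-0.59  0.19  2.18 -0.    0.78  0.98]
tongue pulled 0 2.13 [-0.59  0.19  2.18  0.    0.78 -2.17]
bar 1 0.81 [-0.5   0.31  1.99 -0.    0.84 -0.5 ]
box 1 1.55 [ 0.24  0.19  1.97 -0.    0.98  0.  ]
[[ 0.    -0.289  0.957 -0.147]
 [ 1.    -0.    -0.    -0.001]
 [ 0.     0.957  0.289 -0.075]
 [ 0.     0.     0.     1.   ]]
```

Run:
```python
from h import *
r=down(np.pi/2+.24,1)
manip.move_pose([.545,.13,.36],r);print(manip.state()['clock'])
manip.dwell(.3)
d=cap('wrist','box1.png');np.savez('/tmp/box1.npz',P=d['P'],im=d['image'],T=d['T'])
manip.move_pose([.48,-.254,.22],down(0,0));print(manip.state()['clock'])
manip.dwell(.3)
d=cap('wrist','lid1.png');np.savez('/tmp/lid1.npz',P=d['P'],im=d['image'],T=d['T'])
d=cap('top','top1.png');np.savez('/tmp/top1.npz',P=d['P'],im=d['image'],T=d['T'])
print(manip.state()['clock'])
```

```text
3.2083
5.3417
5.7417
```

View pics/box1.png

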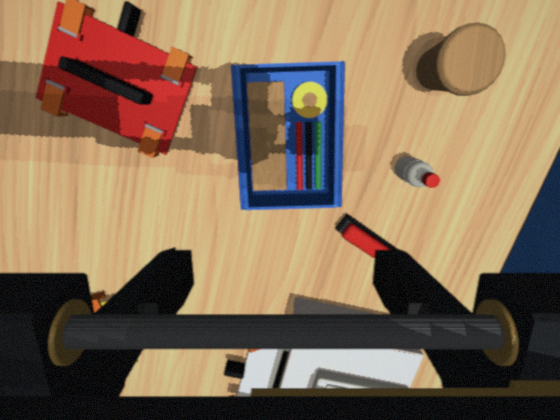

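View pics/lid1.png

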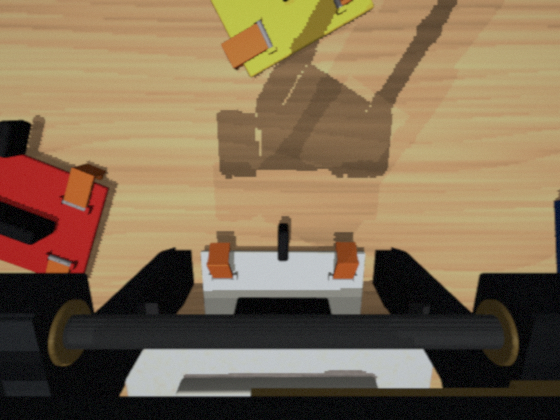

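The box image shows the rim corners near (238,64), (343,63), (340,207) and (243,209). The lid image shows the white plate's front edge at row ~250, the tongue at (284,238) and open clips at (221,260) and (344,260). Now to fit both poses.

```bash
cat >> h.py <<'E'
def hsv(im):return cv2.cvtColor(im,cv2.COLOR_BGR2HSV)
def rect(Q):
    c,wh,a=cv2.minAreaRect((Q[:,:2]*1000).astype(np.float32));return np.round(c,1),np.round(wh,1),round(a,2)
E
python3 - <<'E'
from h import *
for n in('box1','top1','top0'):
    f=np.load(f'/tmp/{n}.npz');P,im=f['P'],f['im'];h=hsv(im)
    m=(h[...,0]>105)&(h[...,0]<128)&(h[...,1]>150)&(abs(P[...,0]-.545)<.16)&(abs(P[...,1]-.161)<.17)
    mz=m&(P[...,2]>.06)&(P[...,2]<.08)
    Q=P[mz];print(n,m.sum(),mz.sum(),rect(Q),np.nanmedian(Q[:,2]))
    # silhouette outer via mask hull in the image, at z=.07
for n in('lid1','top1'):
    f=np.load(f'/tmp/{n}.npz');P,im=f['P'],f['im'];h=hsv(im)
    reg=(P[...,0]>.52)&(P[...,0]<.63)&(abs(P[...,1]+.254)<.13)
    w=reg&(P[...,2]>.007)&(P[...,2]<.022)&(h[...,1]<60)&(h[...,2]>110)
    print(n,'plate',w.sum(),rect(P[w]),np.median(P[w][:,2]))
    q=P[w];
    ys=np.linspace(-.34,-.17,12);print([ (round(y,3),round(np.percentile(q[abs(q[:,1]-y)<.006][:,0],2),4)) for y in ys if (abs(q[:,1]-y)<.006).sum()>5])
    print(' y ext',np.percentile(q[:,1],[1,99]))
    b=reg&(P[...,2]>.025)&(P[...,2]<.045)&(h[...,2]<70)&(P[...,0]<.57)
    print(' tongue',b.sum(),P[b].min(0),P[b].max(0),np.median(P[b],0))
    o=reg&(h[...,0]<18)&(h[...,1]>170)&(P[...,2]>.02)
    for s in(1,-1):
        mm=o&((P[...,1]+.254)*s>0);print(' clip',P[mm].min(0).round(4),P[mm].max(0).round(4),np.median(P[mm],0).round(4))
    sh=(abs(P[...,2]-.09)<.006)&(abs(P[...,1]+.26)<.2)&(P[...,0]>.55)
    if n=='top1':print('shelf',rect(P[sh]))
E
```

```text
box1 9322 2931 (array([545.6, 164.8]), array([137.2, 183.6]), 15.4) 0.06894361738084953
top1 2287 885 (array([543.7, 162.5]), array([141. , 185.4]), 15.48) 0.0683906217314707
top0 2319 884 (array([543.9, 162.8]), array([141.2, 185.8]), 15.43) 0.06849858254501451
lid1 plate 6110 (array([ 598.1, -253.7]), array([192.1,  63.9]), 89.82) 0.01562537197929842
[(np.float64(-0.34), np.float64(0.5673)), (np.float64(-0.325), np.float64(0.6018)), (np.float64(-0.309), np.float64(0.5673)), (np.float64(-0.294), np.float64(0.567)), (np.float64(-0.278), np.float64(0.5671)), (np.float64(-0.263), np.float64(0.5673)), (np.float64(-0.247), np.float64(0.5685)), (np.float64(-0.232), np.float64(0.5671)), (np.float64(-0.216), np.float64(0.5676)), (np.float64(-0.201), np.float64(0.5678)), (np.float64(-0.185), np.float64(0.5989)), (np.float64(-0.17), np.float64(0.5694))]
 y ext [-0.34751964 -0.15978879]
 tongue 312 [ 0.53099043 -0.25807242  0.02560895] [ 0.56476019 -0.24735035  0.04129389] [ 0.54568621 -0.25267432  0.03917234]
 clip [ 0.5504 -0.2515  0.023 ] [ 0.6259 -0.1725  0.0496] [ 0.565  -0.1842  0.0349]

[... 191 characters left out ...]
.263), np.float64(0.572)), (np.float64(-0.232), np.float64(0.6088)), (np.float64(-0.216), np.float64(0.5801)), (np.float64(-0.201), np.float64(0.5866)), (np.float64(-0.185), np.float64(0.5991)), (np.float64(-0.17), np.float64(0.5678))]
 y ext [-0.26241406 -0.15906757]
 tongue 30 [ 0.53104209 -0.25639877  0.03285805] [ 0.56480249 -0.24840746  0.04387031] [ 0.53962717 -0.25155603  0.03861914]
 clip [ 0.5508 -0.1947  0.0205] [ 0.5964 -0.173   0.0467] [ 0.5861 -0.1817  0.0293]Traceback (most recent call last):
  File "<stdin>", line 20, in <module>
    return umr_minimum(a, axis, None, out, keepdims, initial, where)
ValueError: zero-size array to reduction operation minimum which has no identity
```

Run:
```python
from h import *
r=down(0,0)
manip.set_gripper(.045,25)
manip.move_pose([.542,-.253,.10],r)
manip.move_linear([.542,-.253,.009],rate=.12)
manip.set_gripper(0,25)
s=manip.state();print('grip',s['gripper_width'],s['tool_pos'],s['contact_force'].round(1))
manip.move_linear([.424,-.253,.009],rate=.1)
s=manip.state();print('pulled',s['gripper_width'],s['tool_pos'],s['contact_force'].round(1))
manip.set_gripper(.045);manip.dwell(.2)
manip.move_linear([.424,-.253,.13],rate=.2)
print(manip.state()['clock'])
manip.move_pose([.47,-.254,.30],down(np.pi/2,1))
manip.dwell(.3)
d=cap('wrist','lid2.png');np.savez('/tmp/lid2.npz',P=d['P'],im=d['image'],T=d['T'])
d=cap('top','top2.png');np.savez('/tmp/top2.npz',P=d['P'],im=d['image'],T=d['T'])
print(manip.state()['clock'])
```

```text
grip 0.011331457865855269 [ 0.54216072 -0.25316842  0.0092882 ] [-0.4 -0.2  2.2]
pulled 0.011828730870062271 [ 0.42363073 -0.25307989  0.0092035 ] [-1.5  0.5  6.9]
11.5583
13.3917
```

View pics/lid2.png

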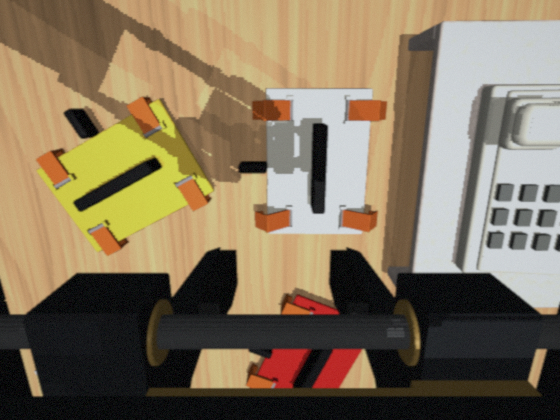

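View pics/top2.png

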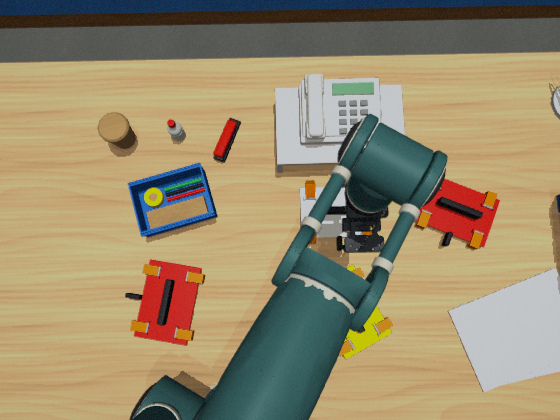

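The lid is now fully out on the open desk: the white plate spans (267,89) to (371,233), the bar is at (319,168) and all four clips are raised. Next, precise fits of the lid and the box mouth.

```bash
cat >> h.py <<'E'
KW=np.array([[330.93306953,0,282.86470265],[0,330.93306953,206.51483844],[0,0,1]])
KT=np.array([[491.16234088,0,284.60219001],[0,491.16234088,215.33704308],[0,0,1]])
def onplane(uv,T,K,z):
    uv=np.asarray(uv,float);d=np.stack([(uv[:,0]-K[0,2])/K[0,0],(uv[:,1]-K[1,2])/K[1,1],np.ones(len(uv))],1)@T[:3,:3].T
    t=(z-T[2,3])/d[:,2];return (T[:3,3]+d*t[:,None])[:,:2]
E
python3 - <<'E'
from h import *
from scipy.optimize import least_squares
def fit(xy,hx,hy,g):  # robust fit of points to rectangle outline
    def f(p):
        c,s=np.cos(p[2]),np.sin(p[2]);q=(xy-p[:2])@np.array([[c,-s],[s,c]])
        d=np.abs(q)-[hx,hy]
        out=np.hypot(*np.maximum(d,0).T);return 1000*(out+np.minimum(d.max(1),0))
    r=least_squares(f,g,loss='soft_l1',f_scale=1.);return r.x.round(4),np.sqrt(np.median(r.fun**2)).round(2)
for n,K in(('box1',KW),('top2',KT)):
    f=np.load(f'/tmp/{n}.npz');P,im,T=f['P'],f['im'],f['T'];h=hsv(im)
    m=((h[...,0]>105)&(h[...,0]<128)&(h[...,1]>120)&(abs(P[...,0]-.545)<.13)&(abs(P[...,1]-.161)<.14)&(P[...,2]>.062)).astype(np.uint8)
    cs,hi=cv2.findContours(m,cv2.RETR_CCOMP,cv2.CHAIN_APPROX_NONE)
    for i,c in enumerate(cs):
        if len(c)<60:continue
        xy=onplane(c[:,0],T,K,.070)
        inn=hi[0][i][3]>=0
        print(n,'inner' if inn else 'outer',len(c),fit(xy,.059 if inn else .063,.089 if inn else .093,[.545,.162,.24]),rect(xy))
f=np.load('/tmp/lid2.npz');P,im,T=f['P'],f['im'],f['T'];h=hsv(im)
reg=(P[...,0]>.40)&(P[...,0]<.60)&(abs(P[...,1]+.254)<.13)
w=reg&(P[...,2]>.007)&(P[...,2]<.06)&(h[...,1]<70)
b=reg&(P[...,2]>.042)&(P[...,2]<.06)&(h[...,2]<70)&(P[...,0]>.46)
o=reg&(h[...,0]<18)&(h[...,1]>170)&(P[...,2]>.018)
m=((w|b|o)&(P[...,0]>.44)).astype(np.uint8)
c=max(cv2.findContours(m,cv2.RETR_EXTERNAL,cv2.CHAIN_APPROX_NONE)[0],key=len)
xy=onplane(c[:,0],T,KW,.015);print('lid',fit(xy,.066,.096,[.515,-.254,0]))
c=max(cv2.findContours(b.astype(np.uint8),cv2.RETR_EXTERNAL,cv2.CHAIN_APPROX_NONE)[0],key=len)
xy=onplane(c[:,0],T,KW,.052);print('bar',fit(xy,.008,.055,[.515,-.254,0]),np.median(P[b][:,2]))
for sx in(1,-1):
  for sy in(1,-1):
    mm=o&((P[...,1]+.254)*sy>.04)&((P[...,0]-.515)*sx>.02);print('clip',sx,sy,P[mm].min(0).round(4),P[mm].max(0).round(4))
E
```

```text
box1 outer 494 (array([0.5459, 0.1645, 0.2698]), np.float64(4.17)) (array([545.4, 164.5]), array([137.2, 184.3]), 15.32)
box1 inner 453 (array([0.5448, 0.1649, 0.2668]), np.float64(0.59)) (array([544.8, 165. ]), array([118.8, 177.7]), 15.35)
top2 outer 480 (array([0.5432, 0.1622, 0.2665]), np.float64(4.03)) (array([543. , 162.2]), array([140. , 185.7]), 15.57)
lid (array([ 0.5136, -0.2528, -0.0046]), np.float64(2.28))
bar (array([ 0.5129, -0.2519, -0.0035]), np.float64(0.83)) 0.05231840452142533
clip 1 1 [ 0.5515 -0.1937  0.0213] [ 0.5957 -0.1719  0.0455]
clip 1 -1 [ 0.5516 -0.333   0.0211] [ 0.5951 -0.3101  0.0465]
clip -1 1 [ 0.4333 -0.1935  0.0217] [ 0.4763 -0.1712  0.0464]
clip -1 -1 [ 0.4339 -0.3326  0.0215] [ 0.4769 -0.3104  0.0477]
```

Run:
```python
from h import *
r=down(np.pi/2-.004,1)
manip.set_gripper(.044,40)
manip.move_pose([.513,-.2532,.10],r)
manip.move_linear([.513,-.2532,.022],rate=.12)
manip.set_gripper(0,40)
s=manip.state();print('grip',s['gripper_width'],s['tool_pos'],s['contact_force'].round(1))
manip.move_linear([.513,-.2532,.18],rate=.15)
s=manip.state();print('lift',s['gripper_width'],s['tool_pos'],s['contact_force'].round(1),s['moment'].round(2),s['clock'])
d=cap('scene','scene3.png');d=cap('wrist','wrist3.png')
```

```text
grip 0.015314651237853168 [ 0.51352538 -0.25340504  0.0225483 ] [0.1 0.  2.1]
lift 0.015793209250538613 [ 0.51207889 -0.25270929  0.17855853] [-1.2 -0.  -3.5] [-0.03 -0.09  0.02] 16.975
```

View pics/scene3.png

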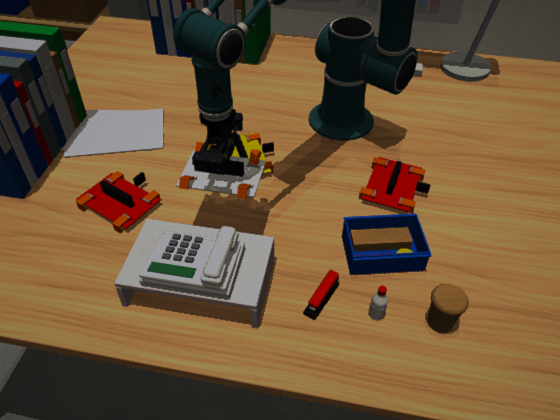

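View pics/wrist3.png

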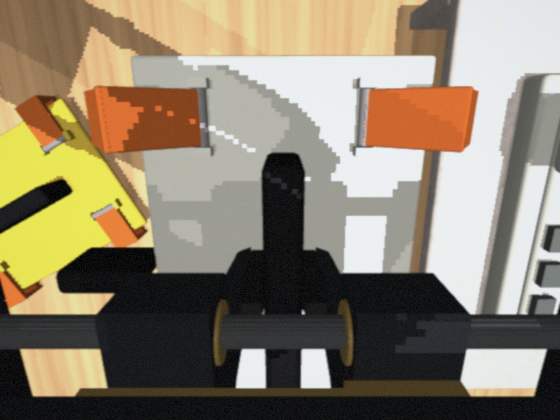

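Run:
```python
from h import *
r=down(np.pi/2+.267-.002,1)
manip.move_pose([.5448,.164,.17],r)
manip.move_linear([.5448,.164,.105],rate=.12)
manip.dwell(.2)
s=manip.state();print(s['tool_pos'],s['contact_force'].round(1),s['moment'].round(2),s['clock'])
f0=s['contact_force']
for z in(.094,.091,.089,.087,.085,.0835):
    manip.move_linear([.5448,.164,z],rate=.04);manip.dwell(.1)
    s=manip.state();print(z,s['tool_pos'].round(4),(s['contact_force']-f0).round(1),s['moment'].round(2),s['gripper_width'].round(4))
    if np.linalg.norm(s['contact_force']-f0)>20:break
print(s['clock'])
cap('scene','scene4.png');cap('top','top4.png')
```

```text
[0.5457655  0.16424935 0.10625106] [-0.6 -0.6 -3.1] [-0.05 -0.08 -0.01] 19.5083Traceback (most recent call last):
  File "<stdin>", line 10, in <module>
AttributeError: 'float' object has no attribute 'round'
```

Run:
```python
from h import *
s=manip.state();print(s['tool_pos'],s['contact_force'].round(1),s['clock'])
f0=np.array([-.6,-.6,-3.1])
for z in(.091,.089,.087,.085,.0835):
    manip.move_linear([.5448,.164,z],rate=.04);manip.dwell(.1)
    s=manip.state();print(z,s['tool_pos'].round(4),(s['contact_force']-f0).round(1),s['moment'].round(2),round(s['gripper_width'],4))
    if np.linalg.norm(s['contact_force']-f0)>20:break
print(s['clock'])
cap('scene','scene4.png');cap('top','top4.png')
```

```text
[0.5447631  0.16402129 0.09389117] [ 0.6 -0.2 -2.7] 20.0333
0.091 [0.5448 0.164  0.091 ] [1.1 0.4 0.3] [ 0.02 -0.14  0.01] 0.0158
0.089 [0.5448 0.164  0.089 ] [ 1.4 -0.1 -0. ] [-0.01 -0.14 -0.01] 0.0157
0.087 [0.5448 0.164  0.087 ] [1.4 1.  0.2] [-0.04 -0.1  -0.02] 0.0155
0.085 [0.5448 0.164  0.085 ] [ 1.1 -0.4  0.1] [-0.04 -0.11  0.01] 0.016
0.0835 [0.5449 0.164  0.0836] [0.3 0.3 0. ] [-0.06 -0.2   0.06] 0.0156
21.7833
```

View pics/scene4.png

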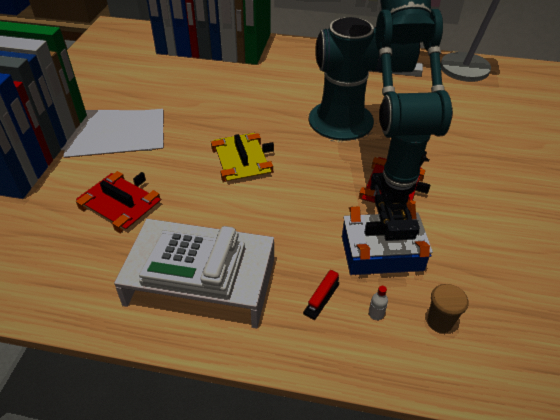

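The lid has gone into the mouth cleanly over the box, around (386,240). I'll press gently to find the stop.

Run:
```python
from h import *
f0=np.array([-.6,-.6,-3.1])
for z in(.0825,.0815,.0805,.0795):
    manip.move_linear([.5448,.164,z],rate=.04);manip.dwell(.1)
    s=manip.state();print(z,s['tool_pos'].round(4),(s['contact_force']-f0).round(1),s['moment'].round(2),round(s['gripper_width'],4))
    if np.linalg.norm(s['contact_force']-f0)>15:break
manip.set_gripper(.044);manip.dwell(.1)
s=manip.state();print(s['tool_pos'],s['contact_force'].round(1))
# rise and look
p=np.array([.5448,.164]);zt=-np.array([-np.sin(.267),np.cos(.267)]) # tool z dir
manip.move_linear([.5448,.164,.13],rate=.15)
q=p+zt*.04
manip.move_linear([q[0],q[1],.30],rate=.25)
manip.dwell(.2)
d=cap('wrist','lid5.png');np.savez('/tmp/lid5.npz',P=d['P'],im=d['image'],T=d['T'])
print(manip.state()['clock'])
```

```text
0.0825 [0.5449 0.164  0.0836] [-3.5 -0.9  8.3] [-0.27  0.41  0.  ] 0.0154
0.0815 [0.5449 0.164  0.0835] [-6.2 -0.7 14.2] [-0.33  0.81 -0.  ] 0.0158
[0.54478209 0.1639956  0.08137843] [-0.  -0.1 -0.6]
24.8417
```

View pics/lid5.png

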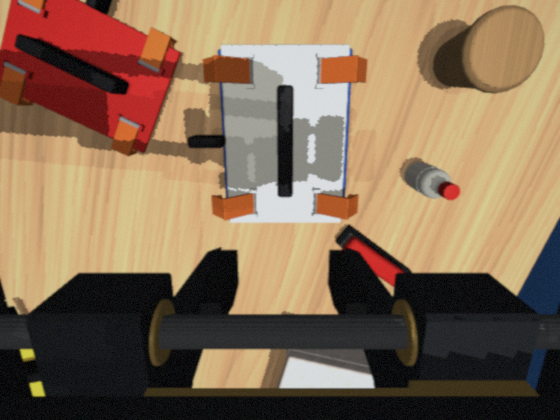

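The lid stopped at TCP z 0.0835, which is exactly home (0.061 + 0.0225). The picture shows it square on the box with the bar at (285,140) and four open clips. I'll check flatness, then do the first diagonal.

```bash
cat >> h.py <<'E'
C=np.array([.5448,.164]);YAW=.265
def lidpt(x,y):
    c,s=np.cos(YAW),np.sin(YAW);return C+np.array([c*x-s*y,s*x+c*y])
def press(sx,sy,r):
    x,y=lidpt(.062*sx,.070*sy)
    manip.move_pose([x,y,.135],r)
    manip.move_linear([x,y,.114],rate=.12);manip.dwell(.1)
    f0=manip.state()['contact_force'][2]
    for z,rt in((.0905,.05),(.0865,.04),(.083,.04),(.0815,.03),(.0805,.03),(.0795,.03),(.0785,.03)):
        manip.move_linear([x,y,z],rate=rt)
        s=manip.state();f=s['contact_force'][2]-f0
        print(sx,sy,z,round(s['tool_pos'][2],4),round(f,1))
        if f>18 and s['tool_pos'][2]<.0845: break
        if f>28: break
    manip.move_linear([x,y,.135],rate=.15)
    print(manip.state()['clock'])
E
python3 - <<'E'
from h import *
f=np.load('/tmp/lid5.npz');P,im=f['P'],f['im'];h=hsv(im)
w=(h[...,1]<60)&(h[...,2]>80)&(abs(P[...,2]-.078)<.012)&(np.hypot(P[...,0]-C[0],P[...,1]-C[1])<.115)
Q=P[w];A=np.c_[Q[:,:2]-C,np.ones(len(Q))];print('plate plane',np.linalg.lstsq(A,Q[:,2],rcond=None)[0].round(4),rect(Q))
for d,fl,r,q in best([*C,.1],YAW):print(fl,q.round(2))
r=best([*C,.1],YAW)[0][2]
manip.set_gripper(0,20)
press(-1,1,r)
E
```

```text
plate plane [0.0004 0.0006 0.0767] (array([544.9, 165.2]), array([140.6, 192. ]), 15.38)
0 [ 0.25  0.19  1.97  0.    0.99 -1.59]
1 [0.25 0.19 1.97 0.   0.99 1.55]
-1 1 0.0905 0.0899 1.0
-1 1 0.0865 0.0862 0.3
-1 1 0.083 0.0826 0.9
-1 1 0.0815 0.0823 7.8
-1 1 0.0805 0.0822 13.4
-1 1 0.0795 0.0821 20.2
29.6333
```

The clip stopped at pad height 0.082, so it's shut. Next are the diagonal and the other two, checking with the camera.

Run:
```python
from h import *
r=best([*C,.1],YAW)[0][2]
press(1,-1,r)
d=cap('top','top6.png');cap('scene','scene6.png')
cv2.imwrite('pics/crop6.png',np.hstack([cv2.resize(cv2.imread('pics/scene6.png')[180:300,320:450],None,fx=3,fy=3),cv2.resize(d['image'][140:260,105:235],None,fx=3,fy=3)]))
```

```text
1 -1 0.0905 0.0908 3.4
1 -1 0.0865 0.0869 3.4
1 -1 0.083 0.0824 0.9
1 -1 0.0815 0.0823 8.5
1 -1 0.0805 0.0822 13.1
1 -1 0.0795 0.0821 17.3
1 -1 0.0785 0.082 21.1
33.475
```

View pics/crop6.png

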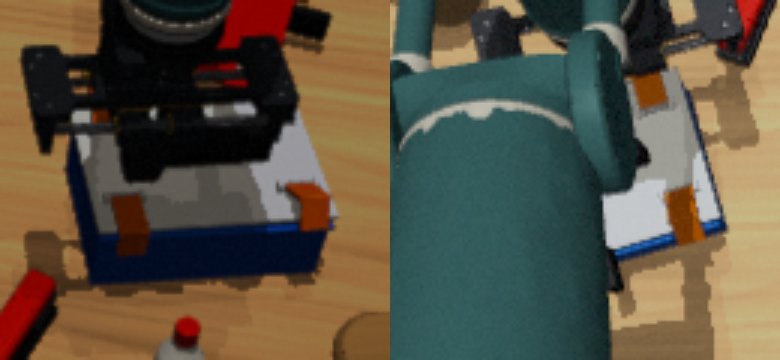

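In the left crop the back-right clip at (131,222) lies flat, while back-left at (308,203) is still up. I'll do the other two now.

Run:
```python
from h import *
r=best([*C,.1],YAW)[0][2]
press(-1,-1,r)
press(1,1,r)
zt=-np.array([-np.sin(.267),np.cos(.267)]);q=C+zt*.05
manip.move_linear([*C,.2],rate=.25)
manip.move_pose([q[0],q[1],.27],down(np.pi/2+.265,1));manip.dwell(.2)
d=cap('wrist','lid7.png');np.savez('/tmp/lid7.npz',P=d['P'],im=d['image'],T=d['T'])
P=d['P'];h=hsv(d['image'])
o=(h[...,0]<18)&(h[...,1]>150)&(P[...,2]>.07)
c,s=np.cos(YAW),np.sin(YAW);L=np.stack([(P[...,0]-C[0])*c+(P[...,1]-C[1])*s,-(P[...,0]-C[0])*s+(P[...,1]-C[1])*c],-1)
for sx in(-1,1):
  for sy in(1,-1):
    m=o&(abs(L[...,0]*sx-.06)<.025)&(abs(L[...,1]*sy-.07)<.02)
    Z=P[...,2][m];a=abs(L[...,0][m]);print(sx,sy,m.sum(),np.percentile(Z,[5,50,95]).round(4),'slope',np.polyfit(a,Z,1)[0].round(3),'maxx',a.max().round(4))
print(manip.state()['clock'])
```

```text
-1 -1 0.0905 0.09 1.4
-1 -1 0.0865 0.0859 -0.5
-1 -1 0.083 0.0826 -0.8
-1 -1 0.0815 0.0823 6.1
-1 -1 0.0805 0.0822 12.3
-1 -1 0.0795 0.0821 17.9
-1 -1 0.0785 0.0819 23.7
37.2083
1 1 0.0905 0.0912 3.2
1 1 0.0865 0.0872 4.7
1 1 0.083 0.0824 2.3
1 1 0.0815 0.0823 8.0
1 1 0.0805 0.0821 12.1
1 1 0.0795 0.0821 16.7
1 1 0.0785 0.082 21.2
41.05
-1 1 1061 [0.0813 0.0826 0.0839] slope -0.004 maxx 0.0742
-1 -1 751 [0.0812 0.0825 0.0837] slope 0.17 maxx 0.0769
1 1 1059 [0.0814 0.0826 0.0839] slope 0.001 maxx 0.0774
1 -1 753 [0.0813 0.0826 0.0837] slope 0.104 maxx 0.078
43.2417
```

View pics/lid7.png

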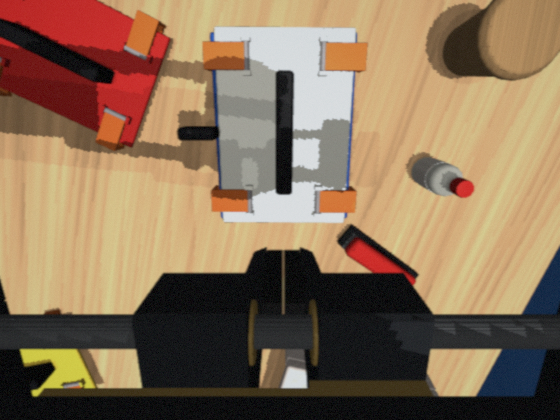

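The wrist image shows all four clips flat at (225,55), (344,56), (231,200) and (336,200). Two of the fitted slopes aren't zero, so I'll recheck them with the edge pixels left out and compare the bystanders with the start.

Run:
```python
from h import *
f=np.load('/tmp/lid7.npz');P,im=f['P'],f['im'];h=hsv(im)
o=(h[...,0]<18)&(h[...,1]>150)&(P[...,2]>.07)
c,s=np.cos(YAW),np.sin(YAW);L=np.stack([(P[...,0]-C[0])*c+(P[...,1]-C[1])*s,-(P[...,0]-C[0])*s+(P[...,1]-C[1])*c],-1)
for sx in(-1,1):
  for sy in(1,-1):
    m=o&(abs(L[...,0]*sx-.0595)<.0125)&(abs(L[...,1]*sy-.07)<.009)
    Z=P[...,2][m];a=abs(L[...,0][m]);print(sx,sy,m.sum(),'slope',np.polyfit(a,Z,1)[0].round(3))
m=(h[...,1]<60)&(h[...,2]>80)&(abs(P[...,2]-.078)<.012)&(np.hypot(P[...,0]-C[0],P[...,1]-C[1])<.115)
print('plate z',np.median(P[m][:,2]))
# bystanders: wrist box1 vs now
for n in('box1','lid7'):
    g=np.load(f'/tmp/{n}.npz');P=g['P'];zz=P[...,2]
    for k,c0,rad,z0 in(('cup',(.72,.2935),.06,.085),('glue',(.725,.1553),.03,.08),('stapler',(.70,.026),.08,.03)):
        m=(np.hypot(P[...,0]-c0[0],P[...,1]-c0[1])<rad)&(zz>z0);print(n,k,m.sum(),P[m].mean(0).round(4))
a=cv2.imread('pics/scene0.png');b=cap('scene','scene8.png')['image']
for k,(x,y,w,hh) in dict(cup=(422,280,50,55),glue=(365,283,26,40),stapler=(300,268,44,52)).items():
    print(k,cv2.absdiff(a,b)[y:y+hh,x:x+w].mean())
```

```text
-1 1 575 slope -0.002
-1 -1 391 slope 0.001
1 1 576 slope -0.003
1 -1 398 slope 0.001
plate z 0.07662031792670332
box1 cup 4023 [0.7203 0.3028 0.0996]
box1 glue 237 [0.7281 0.1616 0.0976]
box1 stapler 731 [0.6883 0.0446 0.0432]
lid7 cup 5948 [0.719  0.2972 0.0996]
lid7 glue 406 [0.7277 0.1615 0.0973]
lid7 stapler 1158 [0.6931 0.0441 0.0427]
cup 1.6242424242424243
glue 2.6096153846153847
stapler 1.7719988344988344
```

View pics/scene8.png

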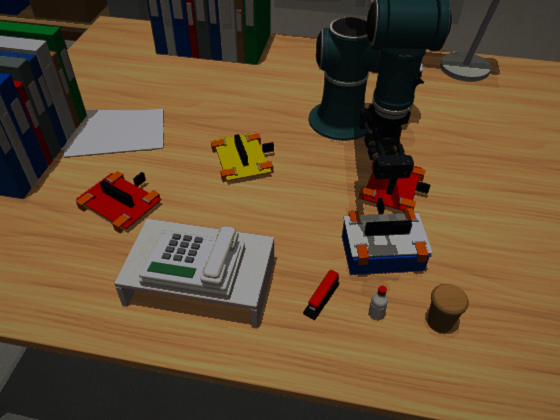

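The clips are flat (slopes within 0.003) and the plate is at its home height. In the scene view the stapler (322,293), glue (378,302) and cup (446,308) haven't moved, and the robot is clear of everything, so I'm handing in.

Run:
```python
from h import *
order.close_job();print(manip.state()['clock'])
```

```text
the job is handed in; nothing more can be done
the job is handed in; nothing more can be done
```

The white lid is seated on the blue box with all four clips snapped flat, and the job was handed in at about 43 s of the 72 s allowed.

- **Pulling out:** I drew the lid out by its tongue to x ≈ 0.513, about 4 cm beyond the clear line, and let go of it flat on the open desk with all clips still open.
- **Seating:** I took it again by the grip bar and lowered it into the box. It stopped exactly at its home height under a 14 N press.
- **Clips:** I pressed front-left, back-right, front-right, then back-left. Each stopped hard at the shut pad height of about 82 mm, with no more than about 24 N.

**Last checks:** the clip slopes were within 0.003, and the plate top was at 76.6 mm against a nominal 76. The first slope fit gave 0.10 and 0.17 on the two right-hand clips; with edge pixels left out, both fell to 0.001.

The scene pictures before and after show the cup, glue bottle and stapler unmoved. The wrist depth averages for the cup and stapler differ by about 5 mm between views. I put that down to the different viewing angle and went by the fixed scene camera.

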